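# Pulse the spice grinder by its twist lid

## Task

Run the spice grinder on pulse to crack the nutmegs waiting in it: pick up its lid, fit it right down into the grinder's collar with the two tongues through the notches, then turn it clockwise against the spring to the pulse mark, the single raised bar halfway to the lock. Do not let it go on into the lock click, and finish still gripping the lid and holding it turned at the pulse mark, because it springs back when released. Leave everything else on the worktop where it is.

Things in the scene. Friction and masses are not known exactly. Their poses are not given: they have to be found in the camera images.
- grinder: Cordless spice grinder fixed on the worktop: steel housing with a black bayonet collar on top, 120 mm across, 112 mm high. Origin on its upright axis at worktop level, z up, x through the collar's two notches. White marks on the collar's flat top, on both sides: a plain bar 0.6 rad clockwise (from above) of the notches = pulse; a small padlock shape at 1.2 rad = lock.
- collar (a point): Centre of the collar's mouth, level with its flat top; axes as the grinder. The lip here is 5 mm thick, inner diameter 80 mm, with two notches on the grinder's +x and -x sides, each 18 mm wide at the lip and reaching out to radius 48 mm. Under the lip lies a 7.5 mm high groove, where the lid can turn clockwise only.
- seat (a point): Centre of the flat seat on which the fitted lid's underside rests, 12.5 mm below the collar's top; axes as the grinder.
- pulse_mark: The pair of plain raised bars (10 x 4 mm) on the collar's top, on opposite sides. Origin on the grinder's axis level with the collar's top; its x axis runs through both bars: at pulse the lid's x axis (its wing) lies along it, either way round.
- switch (a joint): Hidden sprung run switch that the lid's tongues push round, rad: 0 at rest; once pushed it reads the lid's angle clockwise of the notches less about 0.07, so about 0.53 at the pulse mark. Its spring turns the lid back with 0.06 N m at 0 and 0.12 at the pulse mark. Two plungers resist from about 0.87 and snap behind the tongues at 1.0 (the lock click).
- lid_mid (a point): Lid, loose, open side down: white cap, 76 mm diameter, 44 mm high, about 130 g, with an upright wing grip on its flat top 60 long, 18 thick, 30 high. Point on its axis 37 mm above its underside, half-way up; z up, x along the wing. Two round-ended tongues (12 mm wide, 5 thick, 1 above the underside) reach to radius 46 mm below the wing's ends. Same after a half turn.
- plate_mid (a point): Round white ceramic serving plate, 200 mm across, 22 mm high, a bystander at the back; point at its centre.
- spoon_mid (a point): Short olive-wood spoon, 150 mm long along its x, up to 19 mm thick and 50 mm wide, lying between the grinder and the lid, a bystander; point half-way along it.
- scoop_mid (a point): Stainless measuring scoop, bowl 47 mm across and 26 mm high with a flat handle reaching 95 mm along its -x, lying between the grinder and the lid, a bystander; point at the bowl's centre.
- finjan_mid (a point): Small white coffee cup without a handle, 62 mm across, 48 mm high, a bystander; point at its centre.
- jar_left_mid (a point): Amber glass spice jar, 52 mm across, 95 mm high, a bystander at the back left; point at its centre.
- jar_right_mid (a point): Clear glass spice jar, 52 mm across, 85 mm high, a bystander at the back right; point at its centre.
Things that resemble listed ones, but are neither listed nor needed, are in the scene too. What is shaped like the part that bears lid_mid but pink is not meant.

How it is judged:
By the outcome, as a careful person would: the job done as asked, in the order asked, and still so for the second after the job is handed in, while the arm keeps its last pose, push and grip.
It also fails if it takes over 45 s, if anything falls off the work surface, if the arm or the gripper's body presses on something with over 40 N, if the wrist force passes 120 N, or if a joint passes its speed limit or range.

## Robot

A 6-joint arm with a two-finger parallel gripper is mounted at the origin on the work surface. World frame = base frame: x ahead of the robot, y to its left, z up, the work surface at z = 0. Lengths are in mm, angles in rad, forces in N, time in s.
With the tool pointing down it reaches from about 375 to 825 mm from the base axis. Payload 5.5 kg.
Tool frame: the origin (TCP) lies between the finger pads; the fingertips stand 19 mm ahead of it and the grasp point (between the pads) is the TCP (arm.nose_length is the distance from the TCP to the fingertips, in mm); z points along the fingers, y is the line along which they close (so a half turn about z gives the same grasp; the last joint's range is limited). The gripper opens to 85 mm and grips with 20 to 120 N. Pads are 22 mm wide; open, the fingers measure 114 mm over their backs; the gripper's body (76 mm by 85 mm) begins 54 mm behind the grasp point. The pads swing forward as they close: fully open they stand 13 mm farther back than shut.
Start: joints at [-1.266, 0.314, -0.047, 1.21, 0, 1.571], TCP at [180.058, -572.341, 215.399] pointing down, gripper open.
Joint ranges: [-2.67, 2.67], [-0.69, 1.73], [-1.03, 1.25], [-2.08, 2.16], [-1.42, 1.45], [-3.14, 3.14]. Speed limits (rad/s): [2.39, 2.39, 3.01, 3.14, 3.14, 3.14].

## Interface

Orientations are given as a 3x3 rotation matrix whose columns are the frame's x, y, z axes.
In Python, from rig import arm, imaging gives the robot as it stands.
- The arm moves only by the shell command python3 -m creep 'ROWS' [OPENING] [FORCE]. ROWS is a JSON object of lists of equal length, an entry for each row: "xyz": the shift along the world's x, y, z scaled (see below), a list of three; "rot": the turn, a rotation vector about the world's x, y, z scaled (see below), a list of three. A call has 1 to 20 rows; each row is the pose to reach, as a shift and turn from the pose commanded when the call began, turning the shorter way round; what a row does not reach only later rows make up. The controller multiplies each number of a shift by 0.5 m and each number of a turn by pi rad. A row lasts 1/8 s, in which the tool goes at most 62.5 mm and 10.7 degrees, less where a joint would pass 70% of its speed; a pose out of reach is approached as far as the arm can. A call with a number of a shift or a turn outside -1 to 1 is refused whole. A call with a gripper value outside its range is refused whole. OPENING is the gripper command: -1 is shut, 1 is fully open, values between are in proportion, set as the call begins (- or left out, the last holds). The fingers move at their own pace and stop on an object; FORCE is the grip in N (left out, the last holds). Time passes only in rows, so rows that repeat a pose let the fingers close. It gives the time, the measured TCP pose, the force, the opening and the grip force at its end, in the units of the state.
- arm.get_state(): the state, without advancing time (a new reading comes with each control period).
- imaging.camera(name): name is "side" or "top" or "wrist"; returns a dict with "frame" (384x512x3 uint8, red, green, blue), "fx", "fy", "cx", "cy" (pixels), "rvec" (rotation vector, rad) and "tvec" (3), from world to camera coordinates, as OpenCV has them. Camera axes: x right, y down, z forward; pixel columns grow to the right and rows downward; lengths in mm; the calibration is good to about 2 mm. A picture is of the moment at which its call begins. There is no depth.
- arm.sign_off(): hands the job in; it is judged then, once.
The state is a dict: "time": time; "joint_positions": joint angles; "joint_vel": joint speeds; "tau": joint torques, N m; "position": TCP position; "ee_rot": TCP orientation; "force": force on the tool from outside, world axes, zero at the start; "wrist_torque": the same for the moment, N m; "finger_gap": finger opening in mm; "finger_force": force on a finger pad.
Only numpy, scipy, OpenCV 4.12 (cv2) and the standard library are available. Lean on these libraries where they do the work, as an engineer would, in place of code of your own. Each camera call takes 0.05 s, during which the arm holds its last target. There are 200 camera calls.

## Working session

There is one attempt and no reset: what is moved stays moved. The work goes in short steps, Python scripts to look and compute and a shell command to move; the robot and the scene stay as the last step left them, time stands still between calls to the robot, and variables do not carry over. Pictures are saved under pics/ and viewed, at most 10 in all, crops included, and the job is handed in when it is done.

```bash
mkdir -p pics; ls
python3 - <<'E'
from rig import arm, imaging
import cv2
for n in ("top","side"):
    c=imaging.camera(n); cv2.imwrite(f"pics/{n}0.png",cv2.resize(c["frame"][:,:,::-1],(800,600),interpolation=cv2.INTER_CUBIC))
    cv2.imwrite(f"raw_{n}.png",c["frame"][:,:,::-1])
    print(n,c["fx"],c["fy"],c["cx"],c["cy"],c["rvec"],c["tvec"])
E
```

```text
pics
top 375.1482036954442 375.1482036954442 260.86227239483907 192.88319690897075 [ 2.2064885  -2.16548886  0.11991183] [ -21.03630255  588.60870836 1199.10994429]
side 437.1835811801598 437.1835811801598 261.53112204429766 184.67130156213352 [ 0.36655169 -2.71241943  1.2398219 ] [ 560.75911714  146.75767677 1244.18333182]
```

View pics/top0.png

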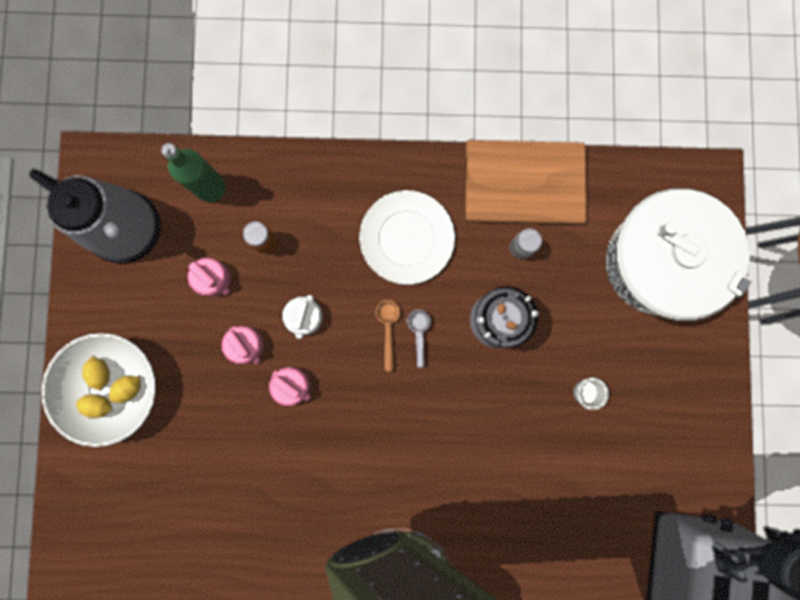

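View pics/side0.png

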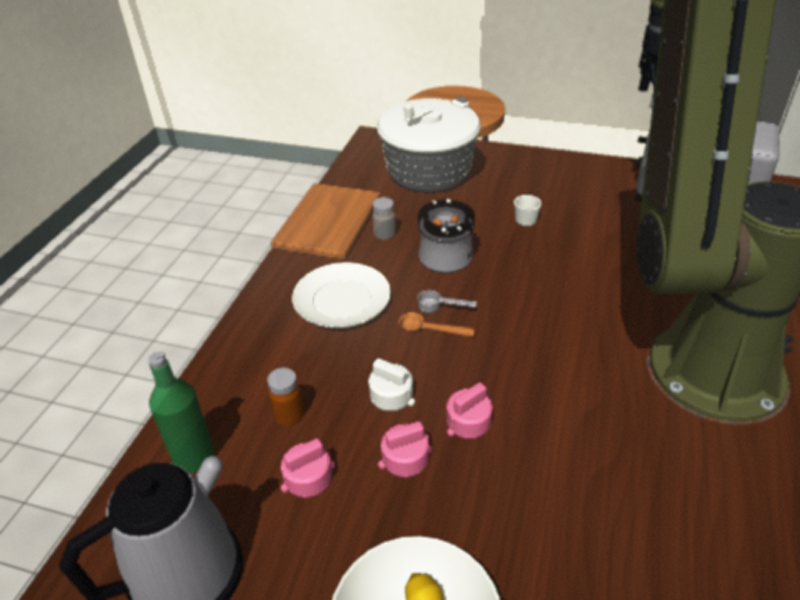

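The top view shows the white lid at (302,315), pink lookalikes at (208,277), (242,345) and (289,386), and the grinder at (504,318). The white one with wing and tongues fits the description because the pink ones are excluded. Next I'll confirm it in a crop.

```bash
cat > h.py <<'E'
import numpy as np, cv2
from rig import arm, imaging
def ray(c,uv):
    R=cv2.Rodrigues(np.array(c["rvec"],float))[0]; o=-R.T@np.array(c["tvec"],float)
    return o, R.T@np.array([(uv[0]-c["cx"])/c["fx"],(uv[1]-c["cy"])/c["fy"],1])
def plane(c,uv,z):
    o,d=ray(c,uv); return o+d*(z-o[2])/d[2]
def meet(c1,u1,c2,u2):
    (a,d),(b,e)=ray(c1,u1),ray(c2,u2)
    s=np.linalg.lstsq(np.c_[d,-e],b-a,rcond=None)[0]
    p,q=a+s[0]*d,b+s[1]*e
    return (p+q)/2,np.linalg.norm(p-q)
def proj(c,P): return cv2.projectPoints(np.array(P,float).reshape(-1,3),np.array(c["rvec"],float),np.array(c["tvec"],float),np.array([[c["fx"],0,c["cx"]],[0,c["fy"],c["cy"]],[0,0,1]]),None)[0].reshape(-1,2)
E
python3 - <<'E'
from h import *
t=cv2.imread("raw_top.png")
a=t[180:225,165:220]; b=t[180:225,295:350]
cv2.imwrite("pics/crop1.png",cv2.resize(np.hstack([a,b]),None,fx=7,fy=7,interpolation=cv2.INTER_CUBIC))
c=imaging.camera("top")
print(plane(c,(193,202),44),plane(c,(322.5,203.5),112))
E
```

```text
[553.76057036 206.96083382  44.        ] [ 552.56894099 -196.2243409   112.        ]
```

View pics/crop1.png

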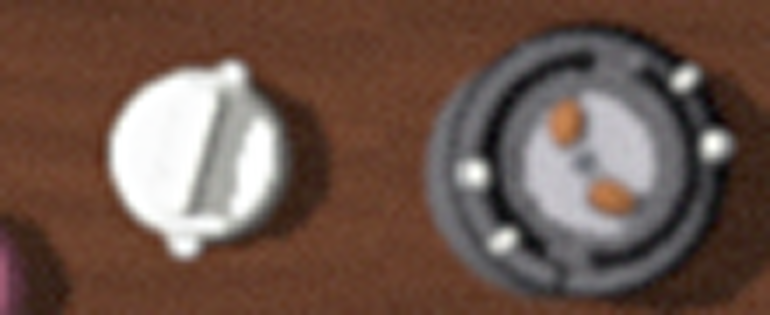

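The crop confirms it: white lid with tongues at crop (232,72) and (183,245), wing between them. On the grinder, the bars and padlocks are at (687,78), (716,146), (473,174) and (503,241). Next I'll take a wrist camera look from above the grinder.

```bash
python3 -c "
from rig import arm
s=arm.get_state();print(s)"
python3 -m creep '{"xyz":[[0.12,0.12,0.2],[0.24,0.24,0.25],[0.36,0.36,0.25],[0.48,0.48,0.25],[0.6,0.6,0.25],[0.7,0.7,0.25],[0.744,0.752,0.25],[0.744,0.752,0.25],[0.744,0.752,0.25],[0.744,0.752,0.25],[0.744,0.752,0.25],[0.744,0.752,0.25]],"rot":[[0,0,0],[0,0,0],[0,0,0],[0,0,0],[0,0,0],[0,0,0],[0,0,0],[0,0,0],[0,0,0],[0,0,0],[0,0,0],[0,0,0]]}' 1 30
python3 - <<'E'
from h import *
c=imaging.camera("wrist"); np.save("wg.npy",c,allow_pickle=True)
cv2.imwrite("pics/w1.png",cv2.resize(c["frame"][:,:,::-1],(800,600),interpolation=cv2.INTER_CUBIC))
print(proj(c,[[552.6,-196,112]])*800/512, -cv2.Rodrigues(np.array(c["rvec"]))[0].T@c["tvec"])
E
```

```text
{'time': 0.15, 'joint_positions': array([-1.26601064e+00,  3.14098705e-01, -4.78434046e-02,  1.21022926e+00,
        1.50209496e-05,  1.57080210e+00]), 'joint_vel': array([-0.00019164, -0.00118131,  0.00227412,  0.00097392, -0.00027352,
        0.00048068]), 'tau': array([-4.27093164e-04, -5.40043938e+01,  3.40058935e+01,  1.32046512e-02,
        6.02686072e-06, -1.54247132e-06]), 'position': array([ 179.91450441, -571.8883726 ,  214.71423012]), 'ee_rot': array([[ 9.53913024e-01,  3.00082962e-01, -3.98306906e-04],
       [ 3.00083226e-01, -9.53912116e-01,  1.31617864e-03],
       [ 1.50130003e-05, -1.37504517e-03, -9.99999055e-01]]), 'force': array([-1.14383698, -0.02378308,  0.48622679]), 'wrist_torque': array([ 0.01882408, -0.0384247 ,  0.00642303]), 'finger_force': 0.0, 'finger_gap': 85.0524294257005}
time: 1.65
position: [551.2, -197.4, 340.4]
ee_rot: [[0.954, 0.298, -0.0], [0.298, -0.954, -0.0], [-0.001, 0.0, -1.0]]
force: [-0.2, -0.0, 0.1]
finger_gap: 85.6
finger_force: 0.0
[[398.55786531 247.21372106]] [ 619.48149357 -175.47418137  497.35222659]
```

View pics/w1.png

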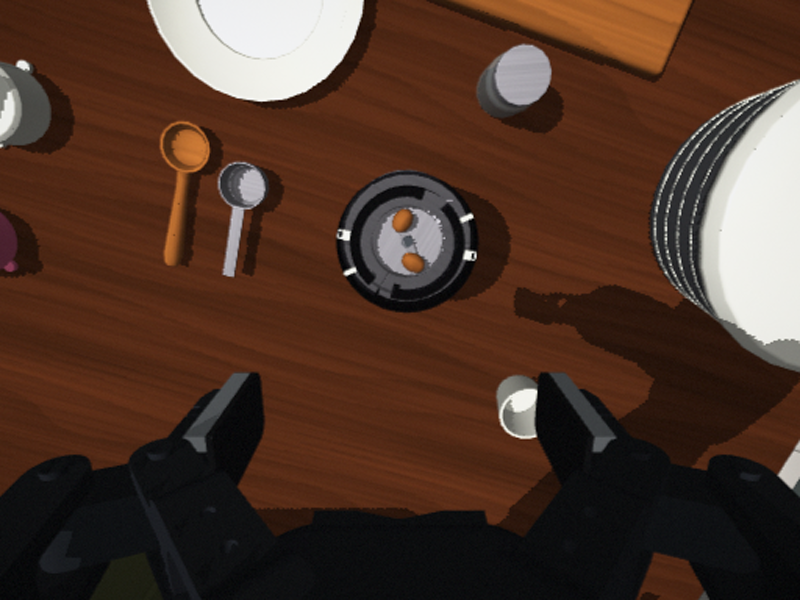

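The wrist view shows the grinder at about (408,241). The plain bars are at (466,218) and (349,271), with the padlocks at (470,256) and (344,235). I'll measure these marks.

Run:
```python
from h import *
c=np.load("wg.npy",allow_pickle=True).item(); f=c["frame"]
m=(f.min(2)>150).astype(np.uint8)
n,l,s,ce=cv2.connectedComponentsWithStats(m)
P={}
for i in range(1,n):
    p=plane(c,ce[i],113)
    r=np.hypot(*(p[:2]-[552.6,-196.2]))
    if 38<r<70 and s[i,4]>4: print(i,s[i],ce[i]*800/512,p,r)
# dark collar outline
g=(f.max(2)<55).astype(np.uint8); k=np.zeros_like(g); cv2.circle(k,(260,155),52,1,-1)
cs=max(cv2.findContours(g&k,cv2.RETR_EXTERNAL,cv2.CHAIN_APPROX_NONE)[0],key=cv2.contourArea)
e=cv2.fitEllipse(cv2.convexHull(cs)); print(e,plane(c,e[0],112), e[1][0]/c["fx"]*385)
```

```text
77 [295 137   8   5  26] [466.10576923 217.24759615] [ 593.31553275 -241.69540407  113.        ] 61.05396300154431
86 [216 147   8   7  39] [344.35096154 234.3349359 ] [ 549.61494527 -149.54161132  113.        ] 46.7537783021032
97 [297 160   8   7  35] [468.48214286 254.64285714] [ 564.38146897 -254.20565807  113.        ] 59.19002769940773
105 [220 171   8   5  25] [349.5 270.5] [ 521.09482602 -162.00615121  113.        ] 46.49511030724397
((263.7958984375, 154.8605499267578), (91.329345703125, 98.55923461914062), 95.99249267578125) [ 560.27434602 -205.59421579  112.        ] 118.92563796742053
```

```bash
python3 - <<'E'
from h import *
print(arm.get_state()["joint_positions"].round(3))
c=imaging.camera("top"); f=c["frame"]
m=(f[180:225,295:350].min(2)>150).astype(np.uint8)
n,l,s,ce=cv2.connectedComponentsWithStats(m)
for i in range(1,n):
    if s[i,4]>2: u=ce[i]+[295,180]; print(s[i,4],u,plane(c,u,113))
E
python3 -m creep '{"xyz":[[0,0.12,0],[0,0.24,0],[0,0.36,0],[0,0.48,0],[0,0.6,0],[0,0.72,0],[0,0.8,-0.07],[0,0.8,-0.136],[0,0.8,-0.136],[0,0.8,-0.136],[0,0.8,-0.136],[0,0.8,-0.136]],"rot":[[0,0,0],[0,0,0],[0,0,0],[0,0,0],[0,0,0],[0,0,0],[0,0,0],[0,0,0],[0,0,0],[0,0,0],[0,0,0],[0,0,0]]}'
python3 - <<'E'
from h import *
print(arm.get_state()["joint_positions"].round(3))
c=imaging.camera("wrist"); np.save("wl.npy",c,allow_pickle=True)
cv2.imwrite("pics/w2.png",cv2.resize(c["frame"][:,:,::-1],(800,600),interpolation=cv2.INTER_CUBIC))
E
```

```text
[-0.344  0.271  0.177  1.477 -0.     2.495]
4 [337.5 190.5] [ 593.08667027 -241.82075187  113.        ]
19 [325.36842105 194.42105263] [ 580.35585479 -204.71379499  113.        ]
3 [316.66666667 197.66666667] [ 569.92913162 -178.17874681  113.        ]
16 [307.  204.5] [ 548.56485125 -148.84852694  113.        ]
12 [315.83333333 205.91666667] [ 544.77265169 -175.75746441  113.        ]
24 [324.33333333 211.41666667] [ 528.57097731 -201.69543859  113.        ]
11 [311.36363636 213.90909091] [ 520.29142275 -162.29524995  113.        ]
time: 3.25
position: [556.8, 191.4, 273.7]
ee_rot: [[0.948, 0.32, -0.002], [0.32, -0.947, 0.011], [0.002, -0.011, -1.0]]
force: [-0.3, -0.4, -0.1]
finger_gap: 85.2
finger_force: 0.0
[0.324 0.275 0.033 1.327 0.011 3.141]
```

View pics/w2.png

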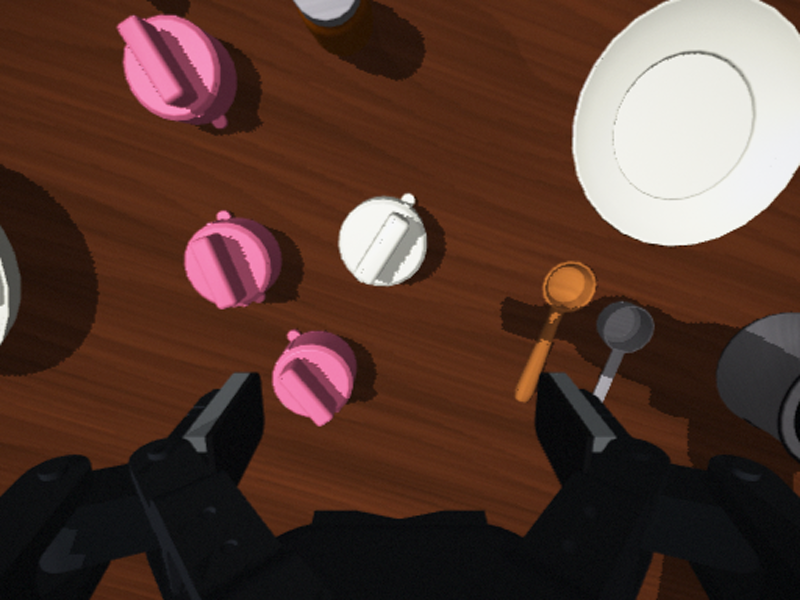

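The wrist view shows the white lid at (383,241), its wing running from (362,282) to (400,215) and one tongue tip at (408,200). I'll enlarge it to measure the wing top corners.

Run:
```python
from h import *
c=np.load("wl.npy",allow_pickle=True).item(); f=c["frame"][:,:,::-1]
a=f[118:190,210:282]
cv2.imwrite("pics/crop2.png",cv2.resize(cv2.convertScaleAbs(a,alpha=1.0),None,fx=8,fy=8,interpolation=cv2.INTER_CUBIC))
```

```text
(no output)
```

View pics/crop2.png

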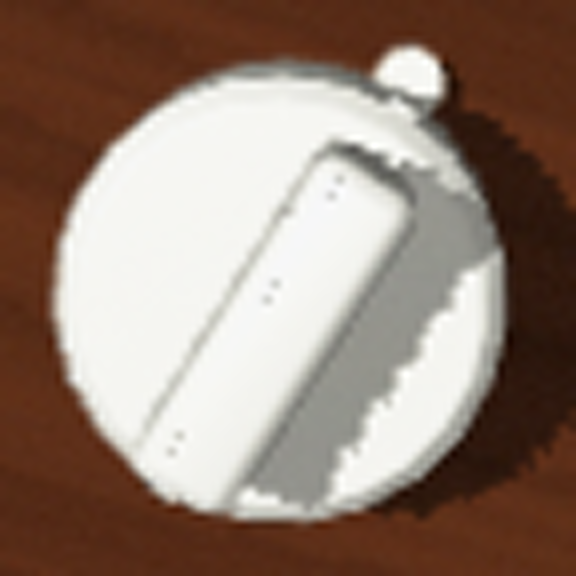

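Run:
```python
from h import *
c=np.load("wl.npy",allow_pickle=True).item()
g=lambda p,z: plane(c,np.array([210,118])+(np.array(p)+.5)/8-.5,z)
pts=np.array([g(p,44)[:2] for p in [(55,300),(78,200),(63,370),(100,430),(300,520),(400,490),(470,420),(503,320)]])
A=np.c_[2*pts,np.ones(len(pts))]; s=np.linalg.lstsq(A,(pts**2).sum(1),rcond=None)[0]
print("cap",s[:2],np.sqrt(s[2]+s[0]**2+s[1]**2), np.hypot(*(pts-s[:2]).T))
L=[g(p,74)[:2] for p in [(320,155),(138,445)]];R=[g(p,74)[:2] for p in [(412,205),(235,505)]]
d=L[0]-L[1];e=R[0]-R[1];print("ang",np.arctan2(d[1],d[0]),np.arctan2(e[1],e[0]))
u=(d+e);u/=np.linalg.norm(u);n=np.array([-u[1],u[0]])
print("width",n@(sum(L)/2-sum(R)/2),"mid",(sum(L)+sum(R))/4,"offset of cap centre across",n@(s[:2]-(sum(L)+sum(R))/4))
far=g((372,168),74)[:2];print("far end along",u@(far-s[:2]))
tip=g((415,45),6)[:2];print("tongue",tip,np.hypot(*(tip-s[:2])),np.arctan2(*(tip-s[:2])[::-1]))
t=imaging.camera("top")
q=lambda p,z: plane(t,np.array([165,180])+(np.array(p)+.5)/7-.5,z)
a,b=q((232,72),4),q((183,245),4);print("top tongues",a,b,(a+b)/2,np.arctan2(*(a-b)[1::-1]))
print(arm.get_state()["position"],arm.get_state()["ee_rot"].round(3).tolist())
```

```text
cap [556.29919065 209.74304055] 37.06132139426673 [36.95220806 36.87167121 37.65439709 36.84021671 36.74267854 37.22270879
 37.12909181 37.06976406]
ang -0.24260067812137645 -0.20439058823562395
width 16.655461575993176 mid [557.78142144 209.38806388] offset of cap centre across 0.01796448715813459
far end along 30.21959772022406
tongue [601.08158661 201.08099029] 45.61243363822127 -0.19106585491741365
top tongues [596.81964539 199.13993031   4.        ] [514.57715503 219.45784733   4.        ] [555.69840021 209.29888882   4.        ] -0.24219923724406572
[556.47494301 191.52234357 273.16759497] [[0.947, 0.32, -0.003], [0.32, -0.947, 0.011], [0.001, -0.011, -1.0]]
```

```bash
python3 -m creep '{"xyz":[[0,0,0],[0,0,0],[0,0,0],[0,0,0],[0,0,0],[0,0,0],[0,0,0],[0,0,0],[0,0,0],[0,0,0],[0,0,0],[0,0,0],[0,0,0],[0,0,0],[0,0,0],[0,0,0],[0,0,0],[0,0,0]],"rot":[[0,0,0.055],[0,0,0.11],[0,0,0.165],[0,0,0.22],[0,0,0.275],[0,0,0.33],[0,0,0.385],[0,0,0.44],[0,0,0.495],[0,0,0.55],[0,0,0.605],[0,0,0.66],[0,0,0.715],[0,0,0.77],[0,0,0.83],[0,0,0.83],[0,0,0.83],[0,0,0.83]]}'
python3 - <<'E'
from h import *
s=arm.get_state();R=s["ee_rot"];print(s["joint_positions"].round(3),s["position"],R.round(4).tolist(),np.arctan2(R[1,0],R[0,0]))
E
```

```text
time: 5.6
position: [556.1, 191.6, 272.4]
ee_rot: [[-0.978, 0.208, -0.002], [0.208, 0.978, -0.011], [-0.0, -0.011, -1.0]]
force: [-0.3, 0.8, 0.3]
finger_gap: 85.1
finger_force: 0.0
[ 0.338  0.282  0.039  1.334 -0.01   0.547] [556.12667338 191.61148622 272.41994261] [[-0.9781, 0.2081, -0.0023], [0.2081, 0.978, -0.0111], [-0.0001, -0.0114, -0.9999]] 2.931952112585371
```

```bash
python3 -m creep '{"xyz":[[0,0.036,0],[0,0.036,-0.1],[0,0.036,-0.2],[0,0.036,-0.3],[0,0.036,-0.36],[0,0.036,-0.39],[0,0.036,-0.413],[0,0.036,-0.413],[0,0.036,-0.413],[0,0.036,-0.413]],"rot":[[0.0035,-0.0007,-0.004],[0.0035,-0.0007,-0.004],[0.0035,-0.0007,-0.004],[0.0035,-0.0007,-0.004],[0.0035,-0.0007,-0.004],[0.0035,-0.0007,-0.004],[0.0035,-0.0007,-0.004],[0.0035,-0.0007,-0.004],[0.0035,-0.0007,-0.004],[0.0035,-0.0007,-0.004]]}'
python3 - <<'E'
from h import *
s=arm.get_state();R=s["ee_rot"];print(s["joint_positions"].round(3),s["position"],s["wrist_torque"],R.round(4).tolist(),np.arctan2(R[1,0],R[0,0]))
E
```

```text
time: 6.85
position: [556.9, 209.9, 67.0]
ee_rot: [[-0.976, 0.219, 0.002], [0.219, 0.976, 0.001], [-0.001, 0.001, -1.0]]
force: [0.1, 0.3, 0.2]
finger_gap: 85.3
finger_force: 0.0
[ 0.361  0.4   -0.277  0.892 -0.     0.581] [556.91582305 209.93232327  66.98648812] [ 0.00602273  0.0236851  -0.02027978] [[-0.9758, 0.2188, 0.0016], [0.2188, 0.9758, 0.0006], [-0.0015, 0.0009, -1.0]] 2.920983173977356
```

```bash
python3 -m creep '{"xyz":[[0,0,0],[0,0,0],[0,0,0],[0,0,0],[0,0,0],[0,0,0],[0,0,0],[0,0,0]],"rot":[[0,0,0],[0,0,0],[0,0,0],[0,0,0],[0,0,0],[0,0,0],[0,0,0],[0,0,0]]}' -1 70
```

```text
time: 7.85
position: [556.1, 209.6, 65.9]
ee_rot: [[-0.976, 0.219, -0.0], [0.219, 0.976, -0.0], [0.0, -0.0, -1.0]]
force: [-0.6, -0.6, -0.5]
finger_gap: 0.4
finger_force: 0.0
```

```bash
python3 -m creep '{"xyz":[[0,0,0.1],[0,0,0.2],[0,0,0.3],[0,0,0.4],[0,0,0.4],[0,0,0.4],[0,0,0.4]],"rot":[[0,0,0],[0,0,0],[0,0,0],[0,0,0],[0,0,0],[0,0,0],[0,0,0]]}'
python3 - <<'E'
from h import *
s=arm.get_state();R=s["ee_rot"];print(s["joint_positions"].round(3),s["position"],s["wrist_torque"],R.round(4).tolist(),np.arctan2(R[1,0],R[0,0]))
E
```

```text
time: 8.72
position: [555.2, 209.3, 264.1]
ee_rot: [[-0.976, 0.219, -0.003], [0.219, 0.976, -0.001], [0.002, -0.002, -1.0]]
force: [-0.3, 0.2, 0.3]
finger_gap: -0.1
finger_force: 0.0
[ 0.361  0.29   0.032  1.315 -0.     0.581] [555.21320909 209.28584641 264.14777334] [0.01318839 0.01812972 0.01051766] [[-0.9758, 0.2187, -0.0028], [0.2187, 0.9758, -0.0011], [0.0025, -0.0017, -1.0]] 2.9210868693503236
```

The grip closed on nothing (gap 0.4 mm). I need to see why before going on.

Run:
```python
from h import *
a=imaging.camera("side")["frame"]; b=imaging.camera("top"); w=imaging.camera("wrist"); np.save("wl2.npy",w,allow_pickle=True); np.save("tl2.npy",b,allow_pickle=True)
r=lambda i:cv2.resize(i[:,:,::-1],(400,300),interpolation=cv2.INTER_AREA)
s=cv2.resize(a[200:320,180:340][:,:,::-1],(400,300),interpolation=cv2.INTER_CUBIC)
t=cv2.resize(b["frame"][150:270,120:280][:,:,::-1],(400,300),interpolation=cv2.INTER_CUBIC)
cv2.imwrite("pics/miss.png",np.vstack([np.hstack([r(a),s]),np.hstack([r(w["frame"]),t])]))
```

```text
(no output)
```

View pics/miss.png

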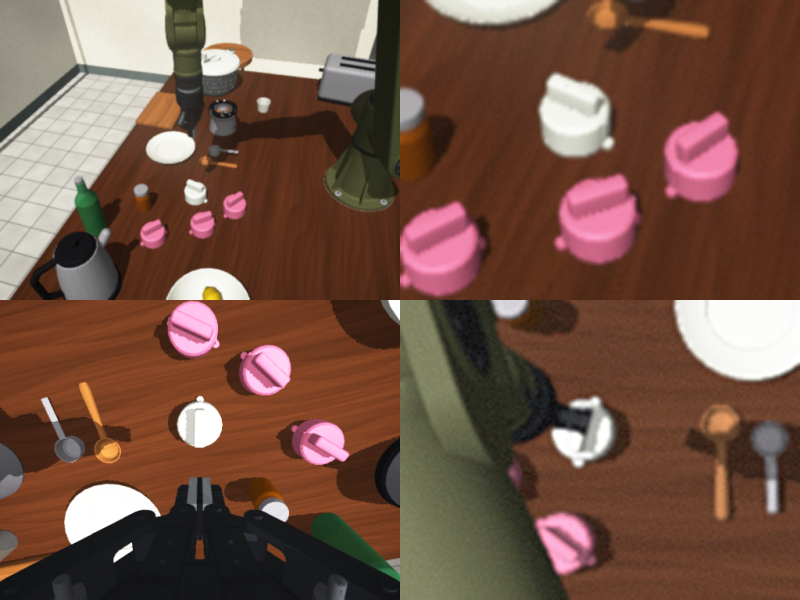

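The picture shows the lid still upright and apparently unmoved, with the shut gripper above it. I'll check the reported TCP and tips against where the cameras see them.

Run:
```python
from h import *
s=arm.get_state();p=s["position"];R=s["ee_rot"]
c=imaging.camera("side");t=imaging.camera("top");w=imaging.camera("wrist")
print("nose",arm.nose_length,p,s["finger_gap"])
tip=p+R[:,2]*arm.nose_length
for n,k in (("side",c),("top",t),("wrist",w)): print(n,proj(k,[p,tip,[556.2,209.6,74],[556.2,209.6,0]]).round(1).tolist())
print(-cv2.Rodrigues(np.array(w["rvec"]))[0].T@w["tvec"])
u=proj(c,[tip])[0].astype(int); v=proj(w,[tip])[0].astype(int)
def cr(f,u,fx=4):
    x,y=np.clip(u[0]-50,0,412),np.clip(u[1]-37,0,309)
    i=cv2.resize(f[y:y+75,x:x+100][:,:,::-1],(400,300),interpolation=cv2.INTER_CUBIC)
    cv2.drawMarker(i,(int((u[0]-x)*4),int((u[1]-y)*4)),(0,255,0),0,20); return i
cv2.imwrite("pics/tip.png",np.hstack([cr(c["frame"],u),cr(w["frame"],v)]))
# lid position again in the new wrist view: white tongue
```

```text
nose 19.0 [555.50761928 209.39894622 264.60797134] 0.10054832595547096
side [[246.1, 179.6], [246.5, 185.6], [249.1, 234.2], [250.2, 252.4]]
top [[178.7, 195.9], [180.1, 196.5], [190.7, 200.6], [194.3, 202.1]]
wrist [[253.6, 230.5], [253.7, 218.2], [254.8, 165.6], [255.0, 155.3]]
[487.18458313 225.79316714 422.21106824]
```

View pics/tip.png

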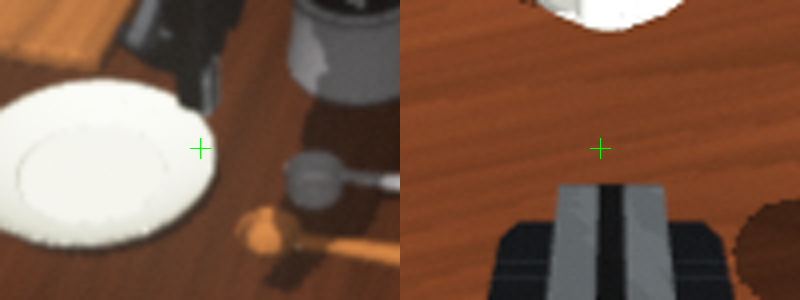

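Run:
```python
from h import *
s=arm.get_state();p=s["position"];R=s["ee_rot"]
c=imaging.camera("side");w=imaging.camera("wrist");t=imaging.camera("top")
tip=p+R[:,2]*19
for q in (-11,11):
  for d in (19,6,0,-8): print(q,d,proj(w,[p+R[:,2]*d+R[:,0]*q])[0],proj(c,[p+R[:,2]*d+R[:,0]*q])[0],proj(t,[p+R[:,2]*d+R[:,0]*q])[0])
print(meet(w,(256,227.3),c,(246,175.5)))
# darkest/lowest gripper pixels in top view near the tip
f=t["frame"]; print(f[188:206:2,168:200:2].sum(2))
```

```text
-11 19 [253.89644196 234.48256648] [242.3687334  184.04729484] [181.08626206 192.33196565]
-11 6 [253.80894573 243.59221776] [242.08470912 179.94566878] [180.145848   191.88392739]
-11 0 [253.76432062 248.23835156] [241.95207128 178.03023114] [179.70343883 191.6731519 ]
-11 -8 [253.70000169 254.9349031 ] [241.77367262 175.45395624] [179.10510761 191.38809101]
11 19 [253.86644672 202.3528859 ] [250.24230701 186.75323166] [178.9733653 200.3329609]
11 6 [253.77369383 209.47057203] [250.0199789  182.64097919] [178.00325129 199.98917231]
11 0 [253.7262231  213.11338872] [249.91614316 180.72040004] [177.54685224 199.82743381]
11 -8 [253.65760608 218.37893222] [249.77647377 178.13702998] [176.92958245 199.608686  ]
(array([551.38376213, 212.41556907, 278.80867928]), np.float64(5.844316376755381))
[[114  90 121  99  75 106  58 121 232 215 208 208 192 188 264 362]
 [120 108 120  84 101  95  60  77 163 205 269 540 603 579 664 765]
 [118 103  93  80 121 102  62  61  71 101 288 575 547 619 622 626]
 [131 119 128  54 121  68  64  61 131 150 169 126 113 107 238 517]
 [123 107  74  79  83  48  45  66 170 180 179 186 180 160 314 525]
 [126  90  65 116  84  46  72  84  76 141 164 167 208 182 424 522]
 [ 98  85 106  91  57  83 161 194 221 190 116  85 125 173 480 510]
 [100  99  83  68 108 182 383 754 765 744 624 422 219 224 511 564]
 [ 90  73  76 132 216 232 365 765 762 760 747 765 668 386 532 596]]
```

Triangulating the shut fingertips puts them at z of about 277, where the reported TCP implies 246. The tips therefore stand about 30 mm higher than nominal, which matches closing just above the 74 mm wing. I'll go down again, about 26 mm lower, watching the force.

```bash
python3 -m creep '{"xyz":[[0,0,0],[0,0,-0.1],[0,0,-0.2],[0,0,-0.3],[0,0,-0.36],[0,0,-0.4],[0,0,-0.41],[0,0,-0.42],[0,0,-0.42],[0,0,-0.42]],"rot":[[0,0,0],[0,0,0],[0,0,0],[0,0,0],[0,0,0],[0,0,0],[0,0,0],[0,0,0],[0,0,0],[0,0,0]]}' 1 60
```

```text
time: 10.42
position: [556.7, 209.9, 56.8]
ee_rot: [[-0.976, 0.219, 0.001], [0.219, 0.976, 0.0], [-0.001, 0.001, -1.0]]
force: [-0.3, 0.5, 0.1]
finger_gap: 85.3
finger_force: 0.0
```

```bash
python3 -m creep '{"xyz":[[0,0,-0.01],[0,0,-0.02],[0,0,-0.03],[0,0,-0.034],[0,0,-0.034]],"rot":[[0,0,0],[0,0,0],[0,0,0],[0,0,0],[0,0,0]]}' 1 60
```

```text
time: 11.05
position: [555.9, 209.5, 38.6]
ee_rot: [[-0.976, 0.219, -0.001], [0.219, 0.976, -0.0], [0.001, -0.0, -1.0]]
force: [0.0, -0.3, -0.1]
finger_gap: 85.6
finger_force: 0.0
```

```bash
python3 -m creep '{"xyz":[[0,0,0],[0,0,0],[0,0,0],[0,0,0],[0,0,0],[0,0,0],[0,0,0]],"rot":[[0,0,0],[0,0,0],[0,0,0],[0,0,0],[0,0,0],[0,0,0],[0,0,0]]}' -1 60; python3 -c "
from rig import arm
s=arm.get_state();print(s['wrist_torque'])"
```

```text
time: 11.92
position: [556.2, 209.6, 39.0]
ee_rot: [[-0.976, 0.219, 0.0], [0.219, 0.976, -0.0], [-0.0, -0.0, -1.0]]
force: [-0.6, -0.5, 1.7]
finger_gap: 16.3
finger_force: 60.6
[-0.09198979  0.05280253  0.00439526]
```

```bash
python3 -m creep '{"xyz":[[0,0,0.05],[0,0,0.1],[0,0,0.2],[0,0,0.3],[0,0,0.4],[0,0,0.4]],"rot":[[0,0,0],[0,0,0],[0,0,0],[0,0,0],[0,0,0],[0,0,0]]}'
```

```text
time: 12.68
position: [558.5, 210.6, 243.3]
ee_rot: [[-0.976, 0.219, 0.007], [0.219, 0.976, 0.003], [-0.006, 0.004, -1.0]]
force: [0.3, 0.3, -0.8]
finger_gap: 16.5
finger_force: 60.5
```

```bash
python3 -c "
from rig import arm
s=arm.get_state();print(s['finger_gap'],s['finger_force'],s['force'],s['wrist_torque'],s['position'])"
```

```text
16.464171530581165 60.47436475753784 [ 0.30605876  0.25490288 -0.83048821] [ 0.02393933 -0.01730457  0.00550355] [558.53098843 210.64795745 243.33586736]
```

The lid is held at a gap of 16.5 mm. Next I'll carry it over the grinder.

```bash
python3 -m creep '{"xyz":[[0,-0.06,0],[0,-0.16,0],[0,-0.26,0],[0,-0.36,0],[0,-0.46,0],[0,-0.56,0],[0,-0.66,0],[0,-0.75,0],[0.002,-0.8,0],[0.002,-0.823,0],[0.002,-0.823,0],[0.002,-0.823,0],[0.002,-0.823,0]],"rot":[[0,0,0],[0,0,0],[0,0,0],[0,0,0],[0,0,0],[0,0,0],[0,0,0],[0,0,0],[0,0,-0.004],[0,0,-0.004],[0,0,-0.004],[0,0,-0.004],[0,0,-0.004]]}'
python3 - <<'E'
from h import *
s=arm.get_state();print(s["position"],s["ee_rot"].round(4).tolist(),s["joint_positions"].round(3))
o=[]
for n in("top","side","wrist"):
    c=imaging.camera(n);np.save(f"g_{n}.npy",c,allow_pickle=True)
    u=proj(c,[[557,-202,190]])[0]; h=np.array([64,48]) if n!="wrist" else np.array([128,96])
    x,y=np.clip((u-h).astype(int),0,[512-2*h[0],384-2*h[1]]);print(n,x,y)
    o.append(cv2.resize(c["frame"][y:y+2*h[1],x:x+2*h[0],::-1],(400,300),interpolation=cv2.INTER_CUBIC))
cv2.imwrite("pics/held.png",np.vstack([np.hstack(o[:2]),np.hstack([o[2],o[2]*0])]))
E
```

```text
time: 14.3
position: [557.2, -200.8, 238.9]
ee_rot: [[-0.973, 0.229, -0.0], [0.229, 0.973, 0.0], [0.0, 0.0, -1.0]]
force: [0.7, -0.1, -0.3]
finger_gap: 16.2
finger_force: 60.4
[ 557.21415428 -200.75952684  238.93859995] [[-0.9733, 0.2295, -0.0001], [0.2295, 0.9733, 0.0001], [0.0001, 0.0001, -1.0]] [-0.346  0.291 -0.024  1.256  0.    -0.114]
top 265 152
side 221 68
wrist 124 107
```

View pics/held.png

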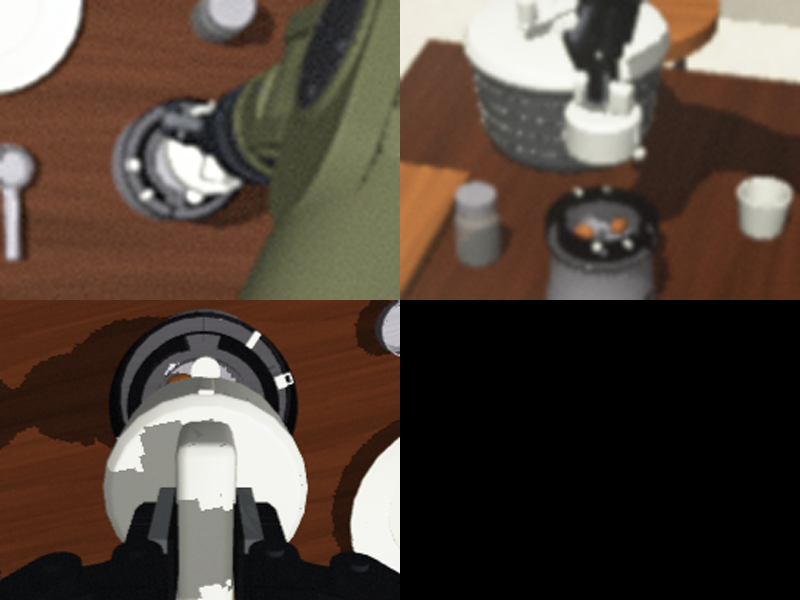

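The held view shows the lid upright in the grip above the collar. In the wrist crop the tongue tip is at (206,357) and the cap edges are at (104,485) and (306,485). I'll measure its centre relative to the grasp.

Run:
```python
from h import *
c=np.load("g_wrist.npy",allow_pickle=True).item(); f=c["frame"]
cv=lambda p:np.array([124,107])+(np.array(p)-[0,300]+.5)*.64-.5
g=lambda p,z: plane(c,cv(p),z)[:2]
C=np.array([557.1,-201.9]);u=np.array([np.cos(-.233),np.sin(-.233)]);n=np.array([-u[1],u[0]])
for nm,p,z in (("tongue",(206,357),204),("capL",(104,485),244),("capR",(306,485),244),("wing farend L",(178,432),274),("wing farR",(236,432),274),("L2",(176,590),274),("R2",(236,590),274)):
    q=g(p,z);print(nm,q.round(1),"along",(u@(q-C)).round(2),"across",(n@(q-C)).round(2))
# cap outline: left/right extreme rows -> fit circle on plane 244
m=((f.min(2)>95)&(f.max(2).astype(int)-f.min(2)<40)).astype(np.uint8)
pts=[]
for y in range(int(cv((0,455))[1]),int(cv((0,520))[1]),3):
    xs=np.where(m[y,180:330])[0]+180
    pts+= [plane(c,(xs[0],y),244)[:2],plane(c,(xs[-1],y),244)[:2]]
pts=np.array(pts);A=np.c_[2*pts,np.ones(len(pts))];s=np.linalg.lstsq(A,(pts**2).sum(1),rcond=None)[0]
print("cap centre",s[:2],np.sqrt(s[2]+s[:2]@s[:2]),"rel C along/across",u@(s[:2]-C),n@(s[:2]-C))
c=np.load("g_side.npy",allow_pickle=True).item()
q=np.array([221,68])+(np.array([638-400,154])+.5)*.32-.5
print("side tongue",plane(c,q,204), "rel",u@(plane(c,q,204)[:2]-C),n@(plane(c,q,204)[:2]-C))
```

```text
tongue [ 512.7 -189.5] along -46.06 across 1.86
capL [ 543.5 -234. ] along -5.85 across -34.35
capR [ 559.9 -164.1] along -5.97 across 37.4
wing farend L [ 522.2 -199.7] along -34.45 across -5.94
wing farR [ 525.9 -184.2] along -34.48 across 10.05
L2 [ 571.  -212.7] along 15.99 across -7.3
R2 [ 575.2 -194.8] along 15.96 across 11.06
cap centre [ 554.47515887 -199.57028405] 35.9207622739797 rel C along/across -3.0918384574822926 1.6606933224857485
side tongue [ 518.10010403 -188.32307682  204.        ] rel -41.08092149468932 4.20507049210719
```

Run:
```python
from h import *
a=[]
for i in range(6):
    w=imaging.camera("wrist"); s=arm.get_state(); a.append(np.r_[s["position"],s["force"],s["wrist_torque"]])
print(np.mean(a,0).round(2),np.std(a,0).round(2))
c=np.load("g_wrist.npy",allow_pickle=True).item();d=np.load("g_side.npy",allow_pickle=True).item()
q=np.array([221,68])+(np.array([640-400,157])+.5)*.32-.5
print(meet(c,np.array([124,107])+(np.array([206,57])+.5)*.64-.5,d,q))
```

```text
[ 5.5718e+02 -2.0162e+02  2.3899e+02  1.7000e-01  3.0000e-02 -1.3000e+00
 -1.0000e-02 -1.0000e-02  1.0000e-02] [0.04 0.16 0.04 0.24 0.63 0.73 0.03 0.03 0.02]
(array([ 514.68367915, -189.39396925,  200.0838469 ]), np.float64(2.9595679058674818))
```

```bash
python3 -m creep '{"xyz":[[0,0,-0.05],[0,-0.001,-0.1],[0,-0.001,-0.14],[0,-0.001,-0.165],[0,-0.001,-0.17],[0,-0.001,-0.174],[0,-0.001,-0.178],[0,-0.001,-0.178]],"rot":[[0,0,0],[0,0,0],[0,0,0],[0,0,0],[0,0,0],[0,0,0],[0,0,0],[0,0,0]]}'; python3 -c "
from rig import arm
s=arm.get_state();print(s['wrist_torque'])"
```

```text
time: 15.75
position: [557.3, -202.4, 150.3]
ee_rot: [[-0.973, 0.231, 0.0], [0.231, 0.973, -0.0], [-0.001, -0.0, -1.0]]
force: [-0.1, 0.4, -1.9]
finger_gap: 16.7
finger_force: 60.3
[-0.01360822  0.02339627  0.00735923]
```

```bash
python3 -m creep '{"xyz":[[0,0,-0.003],[0,0,-0.006],[0,0,-0.009],[0,0,-0.01],[0,0,-0.01]],"rot":[[0,0,0],[0,0,0],[0,0,0],[0,0,0],[0,0,0]]}'; python3 -c "
from rig import arm
s=arm.get_state();print(s['wrist_torque'])"
```

```text
time: 16.38
position: [557.1, -202.3, 144.9]
ee_rot: [[-0.973, 0.231, -0.0], [0.231, 0.973, -0.0], [0.0, -0.0, -1.0]]
force: [0.2, -0.5, -1.3]
finger_gap: 16.5
finger_force: 60.3
[-0.00606992 -0.03335501  0.01707447]
```

```bash
python3 -m creep '{"xyz":[[0,0,-0.003],[0,0,-0.006],[0,0,-0.009],[0,0,-0.011],[0,0,-0.013],[0,0,-0.013]],"rot":[[0,0,0],[0,0,0],[0,0,0],[0,0,0],[0,0,0],[0,0,0]]}'; python3 -c "
from rig import arm
s=arm.get_state();print(s['wrist_torque'])"
```

```text
time: 17.12
position: [557.1, -202.4, 138.5]
ee_rot: [[-0.973, 0.231, 0.0], [0.231, 0.973, -0.0], [-0.0, -0.0, -1.0]]
force: [0.0, -0.7, -0.2]
finger_gap: 16.7
finger_force: 60.5
[ 0.0023005   0.0994495  -0.06857394]
```

```bash
python3 -m creep '{"xyz":[[0,0,-0.001],[0,0,-0.002],[0,0,-0.003],[0,0,-0.003]],"rot":[[0,0,0],[0,0,0],[0,0,0],[0,0,0]]}'; python3 -c "
from rig import arm
s=arm.get_state();print(s['wrist_torque'])"
```

```text
time: 17.62
position: [557.2, -202.6, 138.4]
ee_rot: [[-0.973, 0.231, 0.001], [0.231, 0.973, -0.001], [-0.001, -0.001, -1.0]]
force: [-4.0, -0.1, 9.9]
finger_gap: 16.5
finger_force: 61.8
[0.3005397  0.92557325 0.0598919 ]
```

```bash
python3 -m creep '{"xyz":[[-0.0005,0,0.001],[-0.001,0,0.0015],[-0.001,0,0.0015],[-0.001,0,0.0015],[-0.001,0,0.0015],[-0.001,0,0.0015],[-0.001,0,0.0015]],"rot":[[0,0,0],[0,0,0],[0,0,-0.03],[0,0,-0.06],[0,0,-0.09],[0,0,-0.1],[0,0,-0.1]]}'; python3 -c "
from rig import arm
s=arm.get_state();print(s['wrist_torque'])"
```

```text
time: 18.5
position: [557.0, -202.5, 138.4]
ee_rot: [[-0.854, 0.52, 0.001], [0.52, 0.854, -0.0], [-0.001, 0.0, -1.0]]
force: [-1.9, 0.5, 7.9]
finger_gap: 16.7
finger_force: 61.4
[0.16595211 0.36536176 0.01827452]
```

```bash
python3 -m creep '{"xyz":[[0,0,0],[0,0,0],[0,0,0],[0,0,0],[0,0,0]],"rot":[[0,0,-0.03],[0,0,-0.06],[0,0,-0.08],[0,0,-0.091],[0,0,-0.091]]}'
python3 - <<'E'
from h import *
s=[arm.get_state()]
for i in range(4): c=imaging.camera("wrist"); s.append(arm.get_state())
print(np.mean([q['wrist_torque'] for q in s],0),np.mean([q['force'] for q in s],0),s[-1]["position"]); R=s[-1]["ee_rot"];print(np.arctan2(R[1,0],R[0,0])-np.pi)
np.save("fin.npy",c,allow_pickle=True)
cv2.imwrite("pics/fin.png",cv2.resize(c["frame"][:,:,::-1],(800,600),interpolation=cv2.INTER_CUBIC))
E
```

```text
time: 19.12
position: [557.0, -202.5, 138.4]
ee_rot: [[-0.673, 0.74, 0.001], [0.74, 0.673, -0.001], [-0.001, 0.0, -1.0]]
force: [-2.1, 0.1, 7.0]
finger_gap: 16.6
finger_force: 61.4
[0.12992159 0.396942   0.11245195] [-2.03565553 -0.02525817  6.72265639] [ 556.98818038 -202.55146647  138.43559407]
-0.8329235603880916
```

View pics/fin.png

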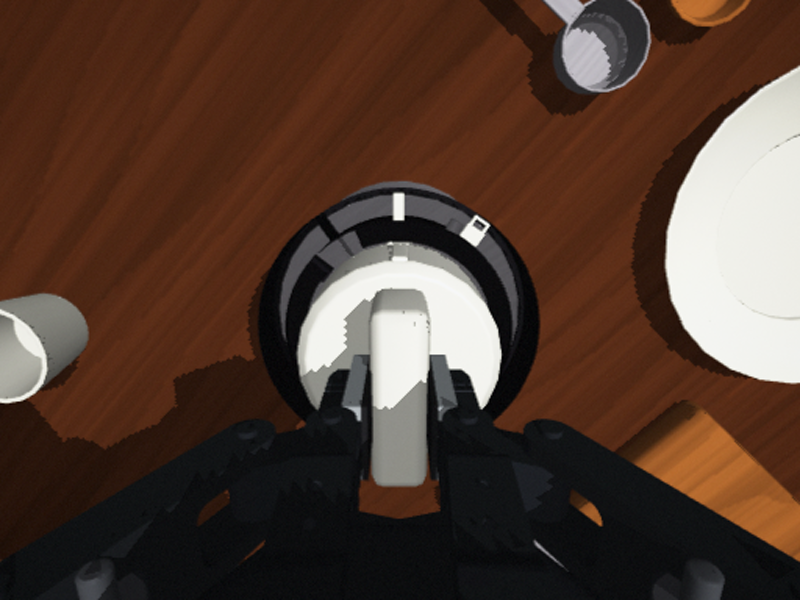

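The final view shows the wing (x of about 400) and the tongue root (398,255) in line with the plain bar (398,207). The lid sits down inside the collar with its tongue under the lip. The measured moment of 0.11 N m matches the spring at the pulse mark. I'm handing in with the grip held.

```bash
python3 -c "
from rig import arm
print(arm.sign_off())"
```

```text
the job is handed in; nothing more can be done
None
```

The white lid is fitted down on the grinder's seat and turned 0.6 rad clockwise to the pulse mark, short of the lock, and the job was handed in at about 19 s with the gripper still holding it there; the first grasp closed above the wing, so I redid it lower.

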